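Proof-pull a test stud in the pull-test stand

TASK

Take the orange-handled test stud, set it foot down on the front ledge of the pull-test stand and slide it under the slotted yellow jaw until its foot is fully home against the brass stop. Then prove that the jaw holds it: pull it straight up with slowly rising force to about 15 N, keep that pull for about half a second (never pull with 20 N or more), gently lower the stud again and leave it released, standing upright and fully home. Leave the brass weight and the vial where they stand.

Things in the scene. Friction and masses are not known exactly. Their poses are not given: they have to be found in the camera images.
- stud: Loose test stud standing upright, about 0.12 kg. Origin: centre of its underside; z up along its axis. From below: round steel foot 26 mm diameter, 6 mm thick; round steel neck 10 mm diameter up to 26 mm height; square orange plastic handle 16 x 16 mm from 26 to 62 mm height, its flats facing the stud's own x and y axes. Held on the flats, anywhere on the handle, it may enter the slot at any yaw.
- stand: Pull-test stand, fixed, 150 x 84 mm: blue base, flat steel deck 24 mm above the bench. Origin: centre of its underside; x runs from its open front ledge to its rear, z up. At the rear (x = 62, y = +-27 mm) two posts with springs, 94 mm high, carry a red block and the slotted yellow keeper plate; nothing else is over 60 mm high. Guide strips 6 mm high lie 21 mm either side of the centre line.
- stand_ledge (a point): Point on the bare deck of the front ledge, 45 mm in front of the stand's origin, 24 mm above the bench, on the slot's centre line; the ledge runs from x = -75 to -26 mm of the stand.
- slot_mouth (a point): Where the straight slot begins, on its centre line, 12 mm in front of the stand's origin. Slot 14 mm wide along x, flared in front to about 35 mm; the stud's neck goes through it, its foot beneath. Plate 6 mm thick, its underside 10 to 14 mm above the deck: the setting varies and is not measured (this point stays 10 mm above the deck), so the stud rises 4 to 8 mm before the plate holds it.
- stand_seat (a point): Point on the deck, 25 mm behind the stand's origin along its x, 24 mm above the bench, where the centre of the stud's underside is when its foot touches the brass stop (8 mm high, fixed to the deck). Its axes are those of the stand.
- jaw (a joint): Rise of the sprung jaw (red block with yellow keeper plate) in m: 0 at rest, at most 0.006. It is pressed down by springs of about 5 N per mm and its own weight of 2 N, so a pull of 15 N lifts it about 2.6 mm.
- weight_200: Brass-coloured knobbed calibration weight, 30 mm diameter, 50 mm high, loose; origin at the centre of its underside. A bystander.
- vial_1: White vial with a blue cap, 22 mm diameter, 53 mm high, loose; origin at the centre of its underside. A bystander.
Not all that is in view belongs to the job. What is shaped like the stud but black is not meant.

How it is judged:
By the outcome, as a careful person would: the job done as asked, in the order asked, and still so for the second after the job is handed in, with the robot touching nothing.
It also fails if it takes over 58 s, if anything falls off the work surface, if the arm or the gripper's body presses on something with over 40 N, if the wrist force passes 120 N, or if a joint passes its speed limit or range.

ROBOT

A 6-joint arm with a two-finger parallel gripper is mounted at the origin on the work surface; the furniture and walls round the work are solid. World frame = base frame: x ahead of the robot, y to its left, z up, the work surface at z = 0. Lengths are in m, angles in degrees, forces in N, time in s.
With the tool pointing down it reaches from about 0.4 to 0.825 m from the base axis. Payload 7 kg.
Tool frame: the origin (TCP) lies midway between the tips of the shut fingers; the grasp point (between the pads) lies 19 mm behind it; z points along the fingers, y is the line along which they close (so a half turn about z gives the same grasp; the last joint's range is limited). The gripper opens to 88 mm and grips with 3 to 60 N. Pads are 19 mm wide; open, the fingers measure 130 mm over their backs; the gripper's body (78 mm by 193 mm) begins 47 mm behind the grasp point.
Start: joints at [-53.852, 20.546, 0.682, 0, -70.136, -16.507], TCP at [0.227, -0.636, 0.227] pointing down, gripper open.
Joint ranges: [-176.03, 176.03], [-82.01, 121.73], [-58.28, 71.71], [-173.87, 95.51], [-174.79, -0.11], [-173.66, 173.66]. Speed limits (degrees/s): [136.94, 136.94, 172.46, 180, 180, 180].

INTERFACE

Orientations are given as a 3x3 rotation matrix whose columns are the frame's x, y, z axes.
In Python, from rig import robot gives the robot as it stands. Calls block until the motion is done:
- robot.goto(position, orientation): joint-space move of the TCP to a pose.
- robot.servo_line(position, ori=None, speed=0.15): straight line of the TCP; ori=None keeps the orientation; speed is the mean speed in m/s.
- robot.movej(angles): joint-space move.
- robot.move_gripper(opening): opening from 0.0 (shut) to 1.0 (fully open); the grip force is fixed at half the most; returns when the fingers have stopped.
- robot.dwell(seconds).
- robot.ik(position, orientation): joint angles nearest the present ones, or None.
- robot.grab_frame(name): name is "side" or "top"; returns (picture, depth): 400x640x3 uint8, red, green, blue; 400x640 float32, m along the optical axis (not along the pixel's ray), 0 where there is no reading.
- robot.camera_info(name): a dict with "vfov" (degrees; the focal length in pixels is half the picture's height over the tangent of half this angle, whatever the lens; pixels are square), "cx", "cy" (the principal point, pixels), "view" (4x4, takes a point from world to camera coordinates). Camera axes: x right, y down, z forward; pixel columns grow to the right and rows downward; lengths in m; the calibration is good to about 2 mm. A picture is of the moment at which its call begins. camera_info takes no time and is no camera call.
A pose or a line that the arm cannot do raises robot.Unreachable and nothing moves.
- robot.job_done(): hands the job in; it is judged then, once.
Readings, each from a call of its own:
- robot.read_t(): time.
- robot.read_qpos(): joint angles.
- robot.read_qvel(): joint speeds.
- robot.read_effort(): joint torques, N m.
- robot.read_position(): TCP position.
- robot.read_tcp_rot(): TCP orientation.
- robot.read_force(): force on the tool from outside, world axes, zero at the start.
- robot.read_ft_torque(): the same for the moment, N m.
- robot.read_grip_width(): opening from 0.0 (shut) to 1.0 (fully open).
- robot.read_finger_force(): force on a finger pad.
Only numpy, scipy, OpenCV 4.12 (cv2) and the standard library are available. Lean on these libraries where they do the work, as an engineer would, in place of code of your own. Each camera call takes 0.05 s, during which the arm holds its last target. There are 200 camera calls.

## Working session

There is one attempt and no reset: what is moved stays moved. The work goes in short steps, each a Python script; the robot and the scene stay as the last script left them, time stands still between calls to the robot, and variables do not carry over. Pictures are saved under pics/ and viewed, at most 10 in all, crops included, and the job is handed in when it is done.

```bash
mkdir -p pics; ls; cat > h.py <<'E'
import numpy as np, cv2
from rig import robot
def cam(n):
    i=robot.camera_info(n); f=200/np.tan(np.radians(i['vfov']/2)); return f,i['cx'],i['cy'],np.array(i['view'])
def world(n,u,v,d):
    f,cx,cy,V=cam(n); p=np.array([(u-cx)/f*d,(v-cy)/f*d,d,1.]); return (np.linalg.inv(V)@p)[:3]
def onz(n,u,v,z):
    f,cx,cy,V=cam(n); I=np.linalg.inv(V); o=I[:3,3]; r=I[:3,:3]@np.array([(u-cx)/f,(v-cy)/f,1.]); return o+r*(z-o[2])/r[2]
def cloud(n,D):
    f,cx,cy,V=cam(n); v,u=np.mgrid[:400,:640]; P=np.stack([(u-cx)/f*D,(v-cy)/f*D,D,np.ones_like(D)],-1); return (P@np.linalg.inv(V).T)[...,:3]
def snap(n,tag):
    c,d=robot.grab_frame(n); np.savez(f'pics/{tag}.npz',c=c,d=d); cv2.imwrite(f'pics/{tag}.png',c[...,::-1]); return c,d
E
python3 - <<'E'
from h import *
for n in('top','side'):
    snap(n,n+'0'); print(robot.camera_info(n))
print(robot.read_t(),robot.read_force(),robot.read_tcp_rot())
E
```

```text
pics
{'vfov': 42.43585645457194, 'cx': 313.1016511954111, 'cy': 200.79605060659898, 'view': array([[-0.00143267, -0.99971348,  0.02389346,  0.01728633],
       [-0.99112942, -0.00175572, -0.13288864,  0.54333286],
       [ 0.13289252, -0.02387189, -0.99084293,  0.84919269],
       [ 0.        ,  0.        ,  0.        ,  1.        ]])}
{'vfov': 44.69004463546784, 'cx': 313.9041098891883, 'cy': 196.03444394922582, 'view': array([[ 0.69183905, -0.72198397,  0.00989318, -0.36365516],
       [-0.27873672, -0.27968792, -0.91873854,  0.22946957],
       [ 0.66608151,  0.63286161, -0.39474247,  0.69308019],
       [ 0.        ,  0.        ,  0.        ,  1.        ]])}
0.1 [ 0.08191101 -0.11617841  0.29446184] [[-9.41846579e-01 -3.36042621e-01 -6.15848977e-04]
 [-3.36043163e-01  9.41845596e-01  1.36594349e-03]
 [ 1.21019415e-04  1.49346104e-03 -9.99998877e-01]]
```

View pics/top0.png

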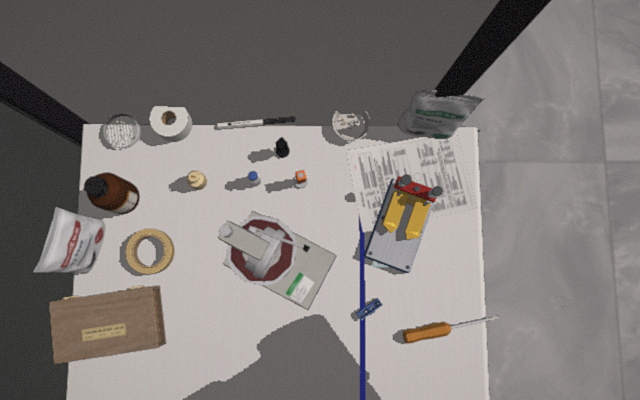

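View pics/side0.png

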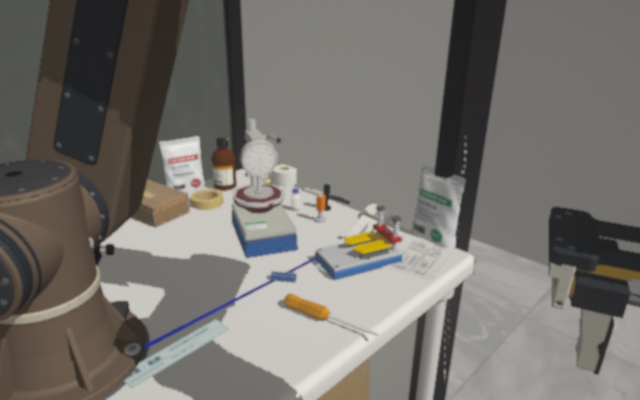

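The top view shows the orange stud at (301,177), the black decoy at (282,148), vial (254,178), weight (196,180) and the stand around (402,225) with its rear up and right. A blue rod or hose runs along u≈362. I'll enlarge it and check the depth.

```bash
python3 - <<'E'
from h import *
z=np.load('pics/top0.npz');c,d=z['c'],z['d'];W=cloud('top',d)
a=cv2.resize(c[165:285,350:460],None,fx=5,fy=5,interpolation=cv2.INTER_CUBIC)[...,::-1]
b=cv2.resize(c[160:200,280:320],(240,240),interpolation=cv2.INTER_CUBIC)[...,::-1]
o=np.zeros((600,790,3),np.uint8);o[:,:550]=a[:600];o[:240,550:]=b
cv2.imwrite('pics/crop0.png',o)
for v in range(215,400,25):
    m=(c[v,355:370,2].astype(int)-c[v,355:370,0]>60);u=355+np.flatnonzero(m)
    print(v,u,[W[v,x].round(3).tolist() for x in u[:3]])
hs=cv2.cvtColor(c,cv2.COLOR_RGB2HSV)
# orange stud points
m=(hs[...,0]<15)&(hs[...,1]>120);m[:, :285]=0;m[:,320:]=0;m[:160]=0;m[200:]=0
P=W[m];print('stud',len(P),P.min(0),P.max(0));Q=P[P[:,2]>P[:,2].max()-.006];print(Q.mean(0),len(Q), np.unique(Q[:,2].round(3),return_counts=True))
# side stud
z=np.load('pics/side0.npz');c,d=z['c'],z['d'];S=cloud('side',d);hs=cv2.cvtColor(c,cv2.COLOR_RGB2HSV)
m=(hs[...,0]<15)&(hs[...,1]>120);m[:,:310]=0;m[:,332:]=0;m[:185]=0;m[225:]=0
P=S[m];print('side stud',len(P),np.median(P,0),P.min(0),P.max(0))
E
```

```text
215 [] []
240 [360 361 362 363] [[0.478, -0.066, 0.003], [0.478, -0.068, -0.0], [0.478, -0.07, 0.001]]
265 [360 361 362 363] [[0.434, -0.066, -0.001], [0.434, -0.067, 0.003], [0.434, -0.069, 0.002]]
290 [361 362 363] [[0.391, -0.067, -0.001], [0.391, -0.069, -0.001], [0.391, -0.071, 0.001]]
315 [358 359] [[0.349, -0.06, 0.012], [0.349, -0.062, 0.014]]
340 [361 362 363 364] [[0.305, -0.066, 0.001], [0.306, -0.067, 0.003], [0.305, -0.07, -0.002]]
365 [361 362 363 364] [[0.264, -0.065, 0.001], [0.263, -0.067, -0.001], [0.264, -0.069, 0.002]]
390 [360 361 362 363 364] [[0.223, -0.063, 0.003], [0.222, -0.065, -0.0], [0.222, -0.067, -0.001]]
stud 73 [0.57517471 0.03137188 0.03531633] [0.59215142 0.04684766 0.06523162]
[0.58336506 0.03908927 0.06133528] 42 (array([0.059, 0.06 , 0.061, 0.062, 0.063, 0.064, 0.065]), array([ 2, 12, 10, 10,  6,  1,  1]))
side stud 119 [0.58066984 0.03514414 0.04107046] [0.57525233 0.02839821 0.00421683] [0.63994712 0.07285486 0.06244056]
```

View pics/crop0.png

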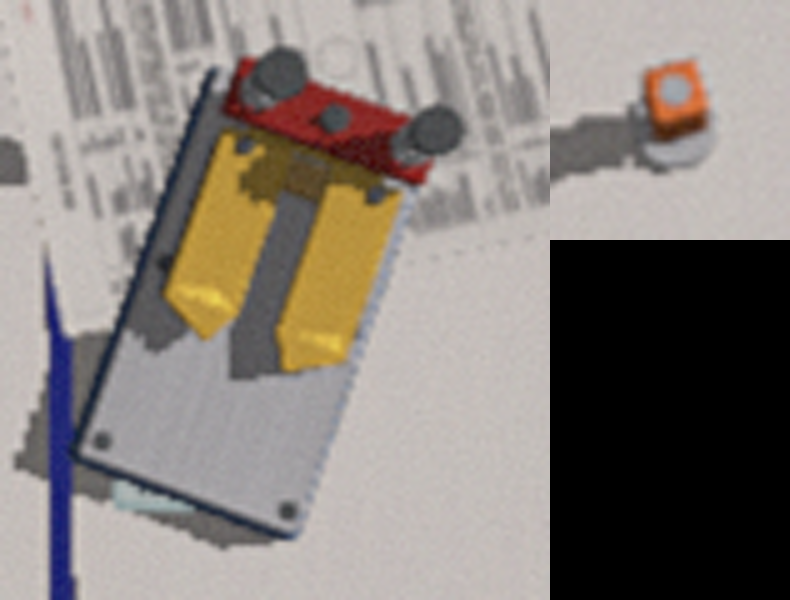

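```bash
python3 - <<'E'
from h import *
from scipy.optimize import least_squares
z=np.load('pics/top0.npz');c,d=z['c'],z['d'];W=cloud('top',d)
C=lambda x,y:(350+x/5-.4,165+y/5-.4)
for n,(x,y) in dict(postL=(282,72),postR=(437,130)).items():
    u,v=C(x,y); print(n,W[int(round(v))-1:int(round(v))+2,int(round(u))-1:int(round(u))+2,2].round(3).tolist())
obs=[((76,455),(-75,42,24)),((298,535),(-75,-42,24)),((282,70),(62,27,94)),((437,128),(62,-27,94)),((213,72),(75,42,24))]
def pred(p,q):
    ca,sa=np.cos(p[2]),np.sin(p[2]); return np.array([p[0]+ca*q[0]-sa*q[1],p[1]+sa*q[0]+ca*q[1]])
M=[(onz('top',*C(*a),b[2]/1000)[:2],np.array(b[:2])/1000) for a,b in obs]
r=least_squares(lambda p:np.concatenate([pred(p,b)-w for w,b in M]),[.55,-.1,-.35])
print('stand',r.x,np.degrees(r.x[2]),(r.fun*1000).round(1))
for a in[(258,320),(303,195)]:
    w=onz('top',*C(*a),.042)[:2]-r.x[:2];t=r.x[2];print('slot ctr local mm',(np.array([[np.cos(t),np.sin(t)],[-np.sin(t),np.cos(t)]])@w*1000).round(1))
hs=cv2.cvtColor(c,cv2.COLOR_RGB2HSV)
m=(hs[...,0]>15)&(hs[...,0]<35)&(hs[...,1]>150);m[:,:370]=0;m[:,440:]=0;m[:170]=0;m[250:]=0
P=W[m];t=r.x[2];L=(P[:,:2]-r.x[:2])@np.array([[np.cos(t),-np.sin(t)],[np.sin(t),np.cos(t)]])*1000
for x in range(-20,50,8):
    k=(abs(L[:,0]-x)<4); l=np.sort(L[k,1]); 
    if k.sum()>4:
        n=l[l<0];q=l[l>0]; print(x,'y',l[0].round(1),n[-1:].round(1),q[:1].round(1),l[-1].round(1),'z',np.median(P[k,2]).round(4),P[k,2].max().round(4))
dk=(np.ptp(c.astype(int),axis=-1)<25)
LL=(W[...,:2]-r.x[:2])@np.array([[np.cos(t),-np.sin(t)],[np.sin(t),np.cos(t)]])*1000
k=(LL[...,0]>-65)&(LL[...,0]<-35)&(abs(LL[...,1])<30);print('deck z',np.median(W[k][:,2]))
print('stud',onz('top',280+126/6-.42,160+91/6-.42,.062))
m=(hs[...,0]<15)&(hs[...,1]>120);m[:, :285]=0;m[:,320:]=0;m[:160]=0;m[200:]=0;m&=W[...,2]>.057
print(cv2.minAreaRect((W[m][:,:2]*1000).astype(np.float32)))
E
```

```text
postL [[0.093, 0.09, 0.094], [0.095, 0.094, 0.093], [0.091, 0.095, 0.094]]
postR [[0.094, 0.095, 0.093], [0.095, 0.095, 0.092], [0.096, 0.094, 0.095]]
stand [ 0.50422872 -0.13562744 -0.35251587] -20.19767178408972 [-1.6  1.5 -3.2 -1.3 -0.4  0.3 -0.1 -0.5  5.3  0. ]
slot ctr local mm [-9.7 -0.1]
slot ctr local mm [36.3 -0.8]
-20 y -23.6 [-11.6] [13.6] 22.7 z 0.0406 0.0447
-12 y -31.3 [-8.1] [8.6] 32.4 z 0.0413 0.0465
-4 y -31.8 [-7.7] [8.1] 32.5 z 0.0411 0.0453
4 y -30.6 [-7.8] [7.1] 32.5 z 0.0412 0.0457
12 y -31.8 [-7.6] [8.4] 32.2 z 0.0411 0.0444
20 y -31.5 [-8.] [7.6] 32.4 z 0.0414 0.0452
28 y -31.7 [-7.8] [8.] 32.4 z 0.0414 0.0441
36 y -31.6 [-1.7] [3.8] 32.1 z 0.0408 0.0453
44 y -31.7 [-7.9] [8.3] 32.2 z 0.0409 0.048
deck z 0.0237539297138305
stud [0.58391604 0.03895372 0.062     ]
((583.7464599609375, 39.08979034423828), (14.604742050170898, 14.795429229736328), 15.519743919372559)
```

```bash
python3 - <<'E'
from h import *
P=np.concatenate([cloud(n,np.load(f'pics/{n}0.npz')['d'])[np.load(f'pics/{n}0.npz')['d']>0].reshape(-1,3) for n in('top','side')])
for x in np.arange(.3,.86,.04):
    r=[]
    for y in np.arange(.28,-.36,-.04):
        k=(abs(P[:,0]-x)<.02)&(abs(P[:,1]-y)<.02)&(P[:,2]<.5); r.append('%4d'%(1000*np.percentile(P[k,2],99)) if k.sum()>3 else '   .')
    print('%.2f'%x,' '.join(r))
print(np.arange(.28,-.36,-.04).round(2))
def R(a):
    c,s=np.cos(np.radians(a)),np.sin(np.radians(a)); return np.array([[-s,-c,0],[c,-s,0],[0,0,-1]])@np.diag([1,1,1])
# y-axis (closing) at angle
def Rot(a):
    a=np.radians(a);y=np.array([np.cos(a),np.sin(a),0]);z=np.array([0,0,-1.]);return np.stack([np.cross(y,z),y,z],1)
for a in(14,104,194,284): print(a,robot.ik([.5838,.039,.15],Rot(a)))
for a in(70,250): print(a,robot.ik([.45,-.1,.15],Rot(a)))
E
```

```text
0.30   51    3    2    2    3    3    2    3    3    3   17   22   21    3    2    .
0.34   52    2    3    3    3    3    3    2    3   12    3   22   22   14   13   13
0.38   52    2    3    3    3   53   56   52    3   13    7    3    3    2    2    .
0.42   24    3    3   88  197  205   88   54    3    3   25   25    2    2    2    .
0.46   24   17    3  234  235  217  223   53   25   26   26   39    2    2    2    .
0.50   24    3    3  235  235  205   87    2    2   25   43   44   21    2    2    .
0.54    3    2    2    2   51    2    2    2    5    9   45   94   94    7    8    .
0.58    2   51   50    3   54    3   63    2   12   10   95   93   92    6    5    .
0.62    2    2    2    3    2   62    3    3   22   18   10    7    6    5    3    .
0.66   42   41    3    2    3   63    2    3   22   22   10   90  108  111    2    .
0.70  449  449  451  453  454  455  456  457  458  459  460  460  465  149    1    .
0.74    .    .    .    .    .    .    .    .    .    .    .    .  466    .    .    .
0.78    .    .    .    .    .    .    .    .    .    .    .    .  464    .    .    .
0.82    .    .    .    .    .    .    .    .    .    .    .    .  464    .    .    .
0.86    .    .    .    .    .    .    .    .    .    .    .    .    .    .    .    .
[ 0.28  0.24  0.2   0.16  0.12  0.08  0.04  0.   -0.04 -0.08 -0.12 -0.16
 -0.2  -0.24 -0.28 -0.32]
14 [ 22.95758606  15.65865584 -16.9791333    0.         -57.36221086
 171.04241394]
104 [ 22.95758606  15.65865584 -16.9791333    0.         -57.36221086
 -98.95758606]
194 [ 22.95758606  15.65865584 -16.9791333    0.         -57.36221086
  -8.95758606]
284 [ 22.95758606  15.65865584 -16.9791333    0.         -57.36221086
  81.04241394]
70 [  12.05807482    4.09042848  -31.65476061    0.          -54.25481091
 -122.05807482]
250 [ 12.05807482   4.09042848 -31.65476061   0.         -54.25481091
  57.94192518]
```

```bash
python3 - <<'E'
from h import *
P=np.concatenate([cloud(n,np.load(f'pics/{n}0.npz')['d'])[np.load(f'pics/{n}0.npz')['d']>0].reshape(-1,3) for n in('top','side')])
k=(P[:,2]>.08)&(P[:,2]<.45)&(P[:,1]<.3)&(P[:,1]>-.3)&(P[:,0]<1)&(P[:,0]>.65);print('wall x pct',np.percentile(P[k,0],[0.5,2,10,50]))
for a in(14,104):
    t=np.radians(a);y=np.array([np.cos(t),np.sin(t)]);x=np.array([-y[1],y[0]])
    Q=P[(P[:,2]>.085)&(P[:,2]<.3)];D=Q[:,:2]-[.5838,.039];l=D@y;w=D@x
    out=np.maximum(abs(l)-.0965,abs(w)-.039);i=np.argsort(out)[:200:20]
    print(a);print(np.c_[Q[i],l[i],w[i],out[i]].round(3))
k=(P[:,2]>.1)&(P[:,2]<.3)&(P[:,0]>.4)&(P[:,0]<.6)&(P[:,1]>0);print(np.percentile(P[k],[1,99],axis=0))
E
```

```text
wall x pct [0.67827659 0.68680661 0.69769876 0.70908908]
14
[[ 0.484  0.051  0.086 -0.094  0.036 -0.003]
 [ 0.486  0.056  0.087 -0.091  0.04   0.001]
 [ 0.478  0.053  0.085 -0.099  0.039  0.003]
 [ 0.492  0.061  0.087 -0.084  0.043  0.004]
 [ 0.488  0.061  0.085 -0.087  0.045  0.006]
 [ 0.488  0.062  0.087 -0.088  0.046  0.007]
 [ 0.483  0.062  0.088 -0.093  0.047  0.008]
 [ 0.499  0.067  0.085 -0.076  0.048  0.009]
 [ 0.478  0.063  0.178 -0.097  0.049  0.01 ]
 [ 0.476  0.063  0.181 -0.099  0.049  0.01 ]]
104
[[0.513 0.114 0.086 0.09  0.051 0.012]
 [0.512 0.109 0.088 0.085 0.053 0.014]
 [0.509 0.114 0.085 0.091 0.055 0.016]
 [0.505 0.122 0.087 0.099 0.056 0.017]
 [0.512 0.091 0.086 0.068 0.057 0.018]
 [0.5   0.133 0.086 0.111 0.058 0.019]
 [0.504 0.117 0.088 0.095 0.059 0.02 ]
 [0.499 0.131 0.086 0.11  0.06  0.021]
 [0.502 0.115 0.087 0.094 0.061 0.022]
 [0.505 0.098 0.085 0.076 0.062 0.023]]
[[0.40718155 0.06118384 0.10092947]
 [0.5968731  0.46487835 0.29037369]]
```

```bash
cat >> h.py <<'E'
def Rot(a):
    a=np.radians(a);y=np.array([np.cos(a),np.sin(a),0]);z=np.array([0,0,-1.]);return np.stack([np.cross(y,z),y,z],1)
def st(*a): print(*a,'t%.2f'%robot.read_t(),np.round(robot.read_position(),4),'F',np.round(robot.read_force(),2),'w%.4f'%robot.read_grip_width(),'ff%.1f'%robot.read_finger_force())
S0=np.array([.50423,-.13563]);YAW=np.radians(-20.2)
def sp(x,y,z): c,s=np.cos(YAW),np.sin(YAW); return np.array([S0[0]+c*x-s*y,S0[1]+s*x+c*y,z])
E
python3 - <<'E'
from h import *
X=[.5838,.039]
robot.move_gripper(.45)
robot.goto([*X,.20],Rot(103));st('above')
robot.servo_line([*X,.033],speed=.12);st('down')
robot.move_gripper(0);robot.dwell(.2);st('grip')
robot.servo_line([*X,.045],speed=.05);robot.dwell(.2);st('lift')
snap('side','side1')
E
```

```text
above t3.76 [0.5839 0.0383 0.2   ] F [-0.06  0.19  0.31] w0.4472 ff0.0
down t5.30 [0.5843 0.0391 0.0337] F [ 0.14  0.07 -0.68] w0.4512 ff0.0
grip t6.02 [0.5839 0.039  0.0332] F [-0.48 -0.02  4.33] w0.1827 ff30.0
lift t6.61 [0.5836 0.0389 0.0448] F [ 0.26 -0.16 -0.46] w0.1792 ff30.0
```

```bash
python3 - <<'E'
from h import *
p=robot.read_position()
robot.servo_line([p[0],p[1],.20],speed=.15)
A=sp(-48,0,.20); robot.goto(A,Rot(69.8)); 
A[2]=.066; robot.servo_line(A,speed=.1);robot.dwell(.3);st('low')
f=np.mean([robot.read_force() for _ in range(5)],axis=0);print(f)
snap('side','side2');snap('top','top2')
a=cv2.imread('pics/side2.png')[170:290,280:440];b=cv2.imread('pics/top2.png')[165:285,330:460]
o=np.hstack([cv2.resize(a,(480,360),interpolation=cv2.INTER_CUBIC),cv2.resize(b,(320,360),interpolation=cv2.INTER_CUBIC)[:, :320]]);cv2.imwrite('pics/c2.png',o)
while A[2]>.052:
    A[2]-=.0005;robot.servo_line(A,speed=.02)
    F=robot.read_force()
    if F[2]-f[2]>2: robot.dwell(.1);F=robot.read_force();
    if F[2]-f[2]>2: break
print('cmd',A[2]);st('contact')
E
```

```text
Traceback (most recent call last):
rig.Unreachable: the arm cannot take that pose within its joint ranges
```

```bash
python3 - <<'E'
from h import *
st('now')
for x in(-48,-30,0,25):
  for z in(.06,.1,.13,.16,.2):
    r=[robot.ik(sp(x,0,z),Rot(a)) for a in(69.8,249.8)]; print(x,z,[None if q is None else np.round(q,0) for q in r])
E
```

```text
now t7.84 [0.583  0.0388 0.1989] F [ 0.52 -0.39 -0.95] w0.1807 ff30.0
-48 0.06 [None, None]
-48 0.1 [None, None]
-48 0.13 [None, None]
-48 0.16 [None, None]
-48 0.2 [None, None]
-30 0.06 [None, None]
-30 0.1 [None, None]
-30 0.13 [None, None]
-30 0.16 [None, None]
-30 0.2 [None, None]
0 0.06 [array([   6.,   16.,  -31.,    0.,  -43., -117.]), array([  6.,  16., -31.,   0., -43.,  63.])]
0 0.1 [array([   6.,   13.,  -28.,    0.,  -49., -117.]), array([  6.,  13., -28.,   0., -49.,  63.])]
0 0.13 [array([   6.,   11.,  -26.,    0.,  -53., -117.]), array([  6.,  11., -26.,   0., -53.,  63.])]
0 0.16 [array([   6.,    9.,  -24.,    0.,  -57., -117.]), array([  6.,   9., -24.,   0., -57.,  63.])]
0 0.2 [array([   6.,    7.,  -21.,    0.,  -62., -117.]), array([  6.,   7., -21.,   0., -62.,  63.])]
25 0.06 [None, None]
25 0.1 [None, None]
25 0.13 [None, None]
25 0.16 [None, None]
25 0.2 [None, None]
```

`sp` took its offsets as metres but I passed millimetres, so I'll fix that.

```bash
cat >> h.py <<'E'
_sp=sp
def sp(x,y,z): return _sp(x/1000,y/1000,z)
E
python3 - <<'E'
from h import *
A=sp(-48,0,.20); robot.goto(A,Rot(69.8)); 
A[2]=.066; robot.servo_line(A,speed=.1);robot.dwell(.3);st('low')
f=np.mean([robot.read_force() for _ in range(5)],axis=0);print(f)
snap('side','side2');snap('top','top2')
a=cv2.imread('pics/side2.png')[170:290,280:440];b=cv2.imread('pics/top2.png')[165:285,330:460]
o=np.hstack([cv2.resize(a,(480,360),interpolation=cv2.INTER_CUBIC),cv2.resize(b,(320,360),interpolation=cv2.INTER_CUBIC)[:, :320]]);cv2.imwrite('pics/c2.png',o)
while A[2]>.052:
    A[2]-=.0005;robot.servo_line(A,speed=.02)
    F=robot.read_force()
    if F[2]-f[2]>2: robot.dwell(.1);F=robot.read_force();
    if F[2]-f[2]>2: break
print('cmd',A[2]);st('contact')
E
```

```text
low t10.45 [ 0.4593 -0.119   0.0662] F [ 0.94  0.11 -0.78] w0.1820 ff30.0
[ 0.94217191  0.10886663 -0.77648174]
cmd 0.056999999999999995
contact t15.15 [ 0.4593 -0.1191  0.0572] F [-1.23 -0.09  3.66] w0.1787 ff30.0
```

View pics/c2.png

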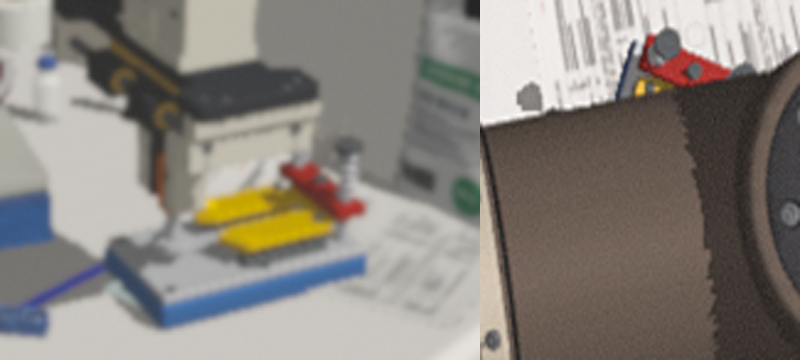

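The stud is over the ledge at about (165,220) in the left crop, in line with the slot. Contact came at the expected height, so I'll slide it in and watch the forces.

```bash
python3 - <<'E'
from h import *
z=.0572
ax=_sp(1,0,0)[:2]-S0; ay=_sp(0,1,0)[:2]-S0
def go(x,v):
    robot.servo_line(sp(x,0,z),speed=v); F=np.array(robot.read_force()); return np.round([x,F[:2]@ax,F[:2]@ay,F[2]],2)
robot.servo_line(sp(-48,0,z),speed=.02)
ok=True
for x in(-30,-16,-8,0,8,15,18):
    r=go(x,.04);print(r)
    if abs(r[2])>6 or abs(r[1])>6 or r[3]>10: ok=False;break
if ok:
    b=r[1]
    while x<32:
        x+=.7;r=go(x,.02);print(r)
        if abs(r[1]-b)>4 or abs(r[2])>6: break
st('end')
E
```

```text
Traceback (most recent call last):
NameError: name '_sp' is not defined. Did you mean: 'sp'?
```

```bash
cat >> h.py <<'E'
ax=np.array([np.cos(YAW),np.sin(YAW)]);ay=np.array([-ax[1],ax[0]])
def lf(): F=np.array(robot.read_force()); return np.round([F[:2]@ax,F[:2]@ay,F[2]],2)
E
python3 - <<'E'
from h import *
z=.0572
def go(x,v):
    robot.servo_line(sp(x,0,z),speed=v); return np.array([x,*lf()])
ok=True
for x in(-30,-16,-8,0,8,15,18):
    r=go(x,.04);print(r)
    if abs(r[2])>6 or abs(r[1])>6 or r[3]>10: ok=False;break
if ok:
    b=r[1]
    while x<32:
        x+=.7;r=go(x,.02);print(r)
        if abs(r[1]-b)>4 or abs(r[2])>6: break
st('end')
E
```

```text
[-30.     0.21  -0.06   0.27]
[-16.     0.82   0.05   0.45]
[-8.    1.32  0.45  1.  ]
[0.   1.19 0.84 1.24]
[ 8.    0.55 -0.42  1.01]
[15.    1.56 -0.76  0.5 ]
[18.   -0.86 -0.96  3.74]
[18.7  -2.18  0.19  5.14]
[19.4  -2.72  0.32  5.16]
[20.1  -2.27  0.53  6.25]
[20.8  -2.27 -0.18  5.54]
[21.5  -2.86 -0.8   5.78]
[22.2  -3.46 -0.11  5.32]
[22.9  -2.69  0.5   5.75]
[23.6  -3.73 -0.28  5.7 ]
[24.3  -3.09 -0.05  4.87]
[25.   -2.29 -0.51  6.47]
[25.7  -3.92  0.31  5.69]
[26.4  -5.55  1.24  8.5 ]
end t20.88 [ 0.5277 -0.1445  0.0572] F [-4.78  3.08  8.5 ] w0.1789 ff30.0
```

```bash
python3 - <<'E'
from h import *
x=26.4
while x<31:
    x+=.7;robot.servo_line(sp(x,0,.0572),speed=.02);r=lf();p=robot.read_position()[:2]-S0
    print(x,r,'act',(p@ax*1000).round(2),(p@ay*1000).round(2))
    if r[0]<-9: break
snap('side','side3');st('')
a=cv2.imread('pics/side3.png')[190:290,310:430];cv2.imwrite('pics/c3.png',cv2.resize(a,(720,600),interpolation=cv2.INTER_CUBIC))
E
```

```text
27.099999999999998 [-7.24  1.58 10.46] act 25.21 -0.34
27.799999999999997 [-9.17  2.6  12.47] act 25.6 -0.37
 t21.43 [ 0.5281 -0.1448  0.0572] F [-7.91  4.79 10.96] w0.1829 ff30.0
```

View pics/c3.png

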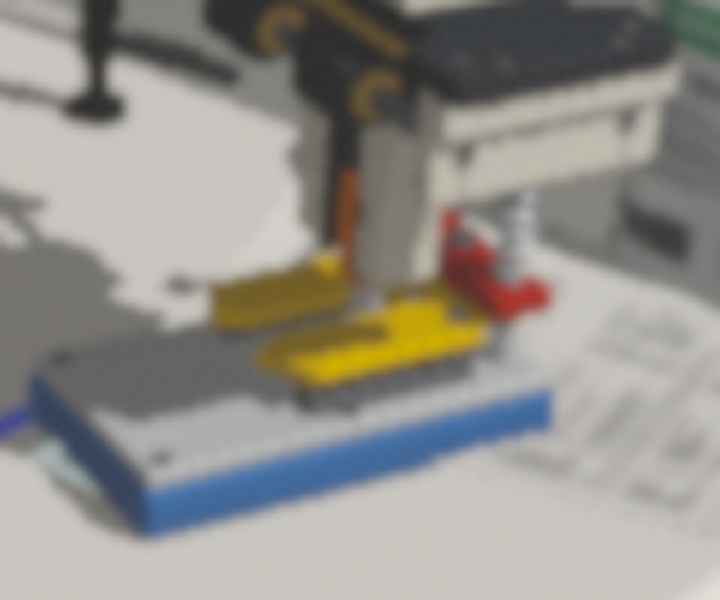

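Foot contact came at about x = 25.1 mm, which matches the seat. I'll relax the push and do the pull.

```bash
cat > pull.py <<'E'
from h import *
X=25.4
robot.servo_line(sp(X,0,.0572),speed=.01);robot.dwell(.2);st('relaxed');print(lf())
z=.0572
def up(zz,v,w=.05):
    robot.servo_line(sp(X,0,zz),speed=v); robot.dwell(w); return lf()
for z in(.0582,.0592,.0602): print('free',z,up(z,.01,.1))
f0=np.mean([lf()[2],-.8]);print('f0',f0)
while z<.072:
    z+=.00025; r=up(z,.01); d=f0-r[2]
    print('%.5f'%z,r,'d%.1f'%d,'z%.5f'%robot.read_position()[2])
    if d>14.2: break
t=robot.read_t();print('hold from',t)
while robot.read_t()-t<.75:
    robot.dwell(.1);d=f0-lf()[2];print('h %.2f %.2f'%(robot.read_t()-t,d))
    if d>17.5: z-=.0003;robot.servo_line(sp(X,0,z),speed=.01)
    elif d<13.8: z+=.0002;robot.servo_line(sp(X,0,z),speed=.01)
st('held')
E
python3 pull.py
```

```text
relaxed t22.02 [ 0.5278 -0.1444  0.0572] F [-3.22  0.75  5.2 ] w0.1827 ff30.0
[-3.29 -0.41  5.2 ]
free 0.0582 [-1.39 -0.08 -1.67]
free 0.0592 [-1.74 -0.27 -1.63]
free 0.0602 [-2.65 -0.25 -0.77]
f0 -0.785
0.06045 [-2.94  0.33 -1.5 ] d0.7 z0.06041
0.06070 [-2.37  0.28 -1.75] d1.0 z0.06066
0.06095 [-2.58  0.91 -2.06] d1.3 z0.06092
0.06120 [-3.56 -0.14 -2.37] d1.6 z0.06119
0.06145 [-3.01  0.18 -1.49] d0.7 z0.06143
0.06170 [-3.39 -0.54 -2.02] d1.2 z0.06171
0.06195 [-2.33  0.2  -1.59] d0.8 z0.06196
0.06220 [-4.11 -0.16 -2.03] d1.2 z0.06221
0.06245 [-2.13  0.33 -2.27] d1.5 z0.06246
0.06270 [-2.02  0.03 -2.18] d1.4 z0.06270
0.06295 [-2.35 -1.04 -4.77] d4.0 z0.06286
0.06320 [-1.84 -0.41 -5.63] d4.8 z0.06307
0.06345 [-1.46  0.79 -6.13] d5.3 z0.06334
0.06370 [-2.4  -0.72 -6.5 ] d5.7 z0.06361
0.06395 [-0.89  0.53 -9.69] d8.9 z0.06383
0.06420 [-1.23  0.22 -9.98] d9.2 z0.06410
0.06445 [ -0.82  -0.28 -11.14] d10.4 z0.06432
0.06470 [ -1.47   1.13 -11.52] d10.7 z0.06458
0.06495 [ -1.79   0.95 -13.06] d12.3 z0.06484
0.06520 [ -0.73   0.36 -14.  ] d13.2 z0.06508
0.06545 [ -0.54   0.49 -15.02] d14.2 z0.06534
hold from 29.3667
h 0.10 14.11
h 0.20 15.39
h 0.30 14.71
h 0.40 14.49
h 0.50 15.66
h 0.60 15.41
h 0.70 13.96
h 0.80 14.33
held t30.17 [ 0.528  -0.1444  0.0654] F [ -1.56   1.21 -15.12] w0.1796 ff30.0
```

```bash
cat > fin.py <<'E'
from h import *
X=25.4
robot.servo_line(sp(X,0,.06565),speed=.005)
for i in range(6): robot.dwell(.1);print(lf()[2],end=' ')
st('hold2')
robot.servo_line(sp(X,0,.0620),speed=.004)
robot.servo_line(sp(X,0,.0580),speed=.01)
z=.0580
while z>.0564:
    z-=.0002;robot.servo_line(sp(X,0,z),speed=.01);robot.dwell(.03)
    if lf()[2]>1.5: break
print('down',z,lf())
robot.servo_line(sp(27.2,0,z),speed=.01);robot.dwell(.1);p=robot.read_position()[:2]-S0
print('push',lf(),p@ax*1000,p@ay*1000)
robot.servo_line(sp(25.8,0,z),speed=.01);robot.dwell(.2);print(lf());st('')
robot.move_gripper(.45);robot.dwell(.2);st('open')
robot.servo_line(sp(25.8,0,.13),speed=.06);st('up')
E
python3 fin.py
```

```text
-16.14 -15.89 -15.83 -15.96 -15.61 -16.48 hold2 t31.02 [ 0.528  -0.1444  0.0656] F [ -1.59   0.92 -16.48] w0.1832 ff30.0
down 0.057800000000000004 [-8.49  0.29  2.61]
push [-9.59  0.08  3.65] 26.999712194613927 -0.20896299648259614
[-3.19 -0.53  0.88]
 t33.84 [ 0.5293 -0.1446  0.0584] F [-3.18  0.61  0.88] w0.1792 ff30.0
open t34.69 [ 0.5285 -0.1445  0.0578] F [-0.34 -0.5  -0.11] w0.4502 ff0.0
up t36.04 [ 0.5282 -0.1445  0.1295] F [0.78 0.09 0.3 ] w0.4501 ff0.0
```

```bash
python3 - <<'E'
from h import *
robot.goto([.42,-.36,.22],Rot(69.8));st('')
c,d=snap('top','top4');cs,ds=snap('side','side4')
a=c[165:265,370:450,::-1];b=cs[190:290,310:430,::-1]
cv2.imwrite('pics/c4.png',np.hstack([cv2.resize(a,(320,400),interpolation=cv2.INTER_CUBIC),cv2.resize(b,(480,400),interpolation=cv2.INTER_CUBIC)]))
hs=cv2.cvtColor(c,cv2.COLOR_RGB2HSV);W=cloud('top',d)
L=np.stack([(W[...,:2]-S0)@ax,(W[...,:2]-S0)@ay,W[...,2]],-1)*1000
m=(hs[...,0]<14)&(hs[...,1]>120)&(abs(L[...,0]-25)<18)&(abs(L[...,1])<15)&(L[...,2]>50)
q=L[m];print(len(q),np.percentile(q,[5,50,95],axis=0).round(1),np.median(q[q[:,2]>82],0) if len(q) else 0)
E
```

```text
t37.05 [ 0.4201 -0.3594  0.2194] F [-0.16  0.15  0.24] w0.4498 ff0.0
98 [[17.6 -6.8 59.2]
 [21.4  3.1 84.1]
 [31.6  6.8 87.9]] [23.78264962  1.33135743 85.70573735]
```

View pics/c4.png

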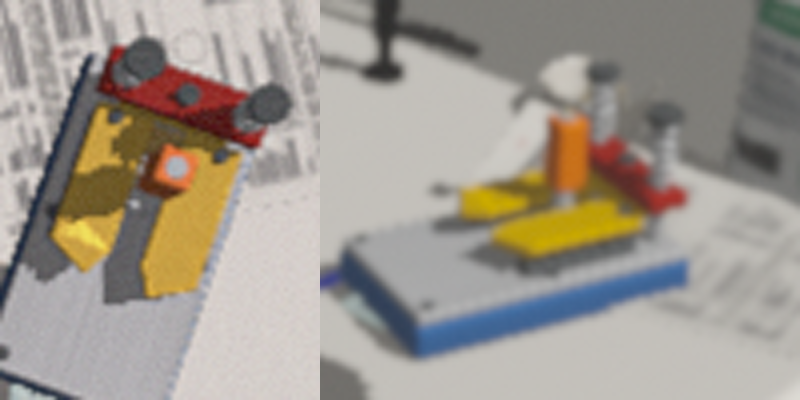

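The stud looks upright in both views, with its cap at about (176,167) in the top crop. The x force rose during lowering, so it may not be exactly home. I'll grip it again and press it gently against the stop to make sure.

```bash
python3 - <<'E'
from h import *
print('cap',[((onz('top',413.6,206.3,.086)[:2]-S0)@a*1000).round(1) for a in(ax,ay)])
def act(): p=robot.read_position(); return ((p[:2]-S0)@ax*1000).round(2),((p[:2]-S0)@ay*1000).round(2),p[2].round(4)
x=24.5;z=.0580
robot.goto(sp(x,0,.13),Rot(69.8));robot.servo_line(sp(x,0,z),speed=.1);robot.dwell(.1);print(act(),lf())
robot.move_gripper(0);robot.dwell(.15);print('grip',act(),lf(),robot.read_grip_width(),robot.read_t())
while x<30:
    x+=.5;robot.servo_line(sp(x,0,z),speed=.02);robot.dwell(.03);r=lf();print(round(x,1),r,act())
    if r[0]<-6: break
st('')
E
```

```text
cap [np.float64(25.4), np.float64(-0.5)]
(np.float64(25.03), np.float64(0.14), np.float64(0.0587)) [0.26 0.13 0.49]
grip (np.float64(24.6), np.float64(0.1), np.float64(0.0582)) [-2.06  1.41  2.2 ] 0.18023581161378804 39.7917
25.0 [-2.94  1.12  5.68] (np.float64(24.79), np.float64(0.0), np.float64(0.0581))
25.5 [-4.    1.97  6.38] (np.float64(24.94), np.float64(-0.02), np.float64(0.0581))
26.0 [-4.97  1.27  8.84] (np.float64(25.03), np.float64(-0.05), np.float64(0.0581))
26.5 [-8.09  3.44 11.18] (np.float64(25.14), np.float64(-0.07), np.float64(0.0581))
 t40.92 [ 0.5278 -0.1444  0.0581] F [-6.4   6.02 11.18] w0.1820 ff30.0
```

The force rises at once when I push, so the stud is home. I'll relax and release.

```bash
python3 - <<'E'
from h import *
x=26.5;z=.0581
while x>24.6:
    x-=.4;robot.servo_line(sp(x,0,z),speed=.02);robot.dwell(.05);r=lf();p=robot.read_position()
    print(round(x,1),r,((p[:2]-S0)@ax*1000).round(2))
    if r[0]>-1.8: break
robot.move_gripper(.45);robot.dwell(.2)
robot.servo_line(sp(x,0,.13),speed=.07);robot.goto([.42,-.36,.22],Rot(69.8));st('')
c,d=snap('top','top5');cs,ds=snap('side','side5')
a=c[165:265,370:450,::-1];b=cs[190:290,310:430,::-1]
cv2.imwrite('pics/c5.png',np.hstack([cv2.resize(a,(320,400),interpolation=cv2.INTER_CUBIC),cv2.resize(b,(480,400),interpolation=cv2.INTER_CUBIC)]))
E
```

```text
26.1 [-4.89  2.5   8.07] 25.06
25.7 [-4.77  1.89  5.88] 24.99
25.3 [-3.26  1.48  6.16] 24.9
24.9 [-3.56  0.9   3.88] 24.88
24.5 [-0.73  0.68  2.53] 24.81
 t45.46 [ 0.4201 -0.3594  0.2193] F [-0.27 -0.47 -0.21] w0.4527 ff0.0
```

View pics/c5.png

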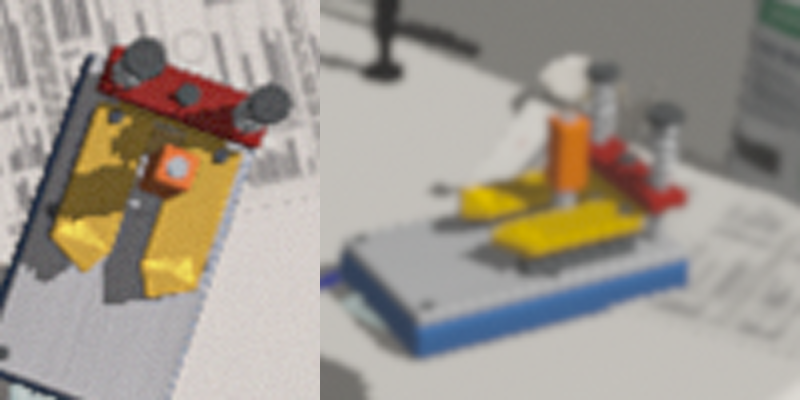

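The stud stands upright and unmoved, with its cap still at (176,167) in the top crop. The gripper is well clear, so I'll hand in.

```bash
python3 -c "
from rig import robot
print(robot.job_done(), robot.read_t())"
```

```text
the job is handed in; nothing more can be done
the job is handed in; nothing more can be done
```

The stud was slid home under the jaw, pulled straight up at about 15 N for over half a second (highest wrist reading 16.5 N), lowered, pressed home again and left released and upright; the job is handed in at about 45 s, no verdict shown.

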